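Sort a stripped touring binding back into the stock trays

TASK

The pieces of a stripped touring binding stand piled on the counter. Take the pile down from the top, one piece at a time, and set each straight into the empty bay of the stock tray that shows a sample of it: right way up, flat on the tray's floor, lengthwise like its sample, put down rather than dropped. Leave the ratchet handle and the green canister where they are.

Things in the scene. Friction and masses are not known exactly. Their poses are not given: they have to be found in the camera images.
- lift: Red steel heel lift, top of the pile: small bracket with foot, two cheeks along its plain long sides, a step on top at its +x end. 46 long (its x), 34 wide (y), 24 mm high, 90 g. Origin: centre of its underside, z up. The pieces lie loose and flat on one another, each within 4 mm and 0.12 rad of the one below.
- cleat: Grey nylon toe cleat, second from the top: low block with five ridges across it and a 28 mm wide nose at each end; the middle 50 mm is full width, solid to 10 mm height, ridges above. 62 long (its x), 44 wide (y), 18 mm high, 50 g. Origin: centre of its underside, z up. The pieces lie loose and flat on one another, each within 4 mm and 0.12 rad of the one below.
- riser: Black nylon riser block, third from the top: frame with two window openings, plain long sides. 78 long (its x), 52 wide (y), 20 mm high, 70 g. Origin: centre of its underside, z up. The pieces lie loose and flat on one another, each within 4 mm and 0.12 rad of the one below.
- plate: Steel base plate, bottom of the pile, on the counter: solid, with a 40 mm wide tongue at each end; the middle 76 mm is full width. 96 long (its x), 60 wide (y), 16 mm high, 220 g. Origin: centre of its underside, z up. The pieces lie loose and flat on one another, each within 4 mm and 0.12 rad of the one below.
- tray_lift: Fixed shallow plywood tray with two bays along its y. At -y a sample heel lift is screwed down (centre y = -57 mm, length along x, top at z = 27). Origin: centre of the EMPTY bay at counter level. The bay is 72 (x) by 66 mm (y) inside, floor at z = 3, lip and middle rib 3 mm thick, 8 mm high. Whole tray: x -39 to 39, y -81 to 36 mm.
- tray_cleat: Fixed shallow plywood tray with two bays along its y. At -y a sample toe cleat is screwed down (centre y = -67 mm, length along x, top at z = 21). Origin: centre of the EMPTY bay at counter level. The bay is 88 (x) by 76 mm (y) inside, floor at z = 3, lip and middle rib 3 mm thick, 8 mm high. Whole tray: x -47 to 47, y -96 to 41 mm.
- tray_riser: Fixed shallow plywood tray with two bays along its y. At -y a sample riser block is screwed down (centre y = -75 mm, length along x, top at z = 23). Origin: centre of the EMPTY bay at counter level. The bay is 104 (x) by 84 mm (y) inside, floor at z = 3, lip and middle rib 3 mm thick, 8 mm high. Whole tray: x -55 to 55, y -108 to 45 mm.
- tray_plate: Fixed shallow plywood tray with two bays along its y. At -y a sample base plate is screwed down (centre y = -83 mm, length along x, top at z = 19). Origin: centre of the EMPTY bay at counter level. The bay is 122 (x) by 92 mm (y) inside, floor at z = 3, lip and middle rib 3 mm thick, 8 mm high. Whole tray: x -64 to 64, y -120 to 49 mm.
- ratchet: Chrome ratchet handle lying loose on the counter, a bystander: 171 mm long, head 32 mm across and 24 mm high at its +x end, ridged grip 20 mm thick. Origin: on the counter 85 mm from the grip's end; x along the handle.
- canister: Green tin screw-top canister with a knurled steel lid, a bystander standing loose on the counter: 57 mm across, 64 mm high. Origin: centre of its underside.
Not all that is in view belongs to the job. What is shaped like the tray_cleat but blue, orange or purple is not meant.

How it is judged:
By the outcome, as a careful person would: the job done as asked, in the order asked, and still so for the second after the job is handed in, with the robot touching nothing.
It also fails if it takes over 112 s, if anything falls off the work surface, if the arm or the gripper's body presses on something with over 40 N, if the wrist force passes 120 N, or if a joint passes its speed limit or range.

ROBOT

A 6-joint arm with a two-finger parallel gripper is mounted at the origin on the work surface. World frame = base frame: x ahead of the robot, y to its left, z up, the work surface at z = 0. Lengths are in m, angles in rad, forces in N, time in s.
With the tool pointing down it reaches from about 0.35 to 0.975 m from the base axis. Payload 7.1 kg.
Tool frame: the origin (TCP) lies on the mounting face of the last link; the fingertips stand 182 mm ahead of it and the grasp point (between the pads) lies 163 mm ahead of it; z points along the fingers, y is the line along which they close (so a half turn about z gives the same grasp; the last joint's range is limited). The gripper opens to 88 mm and grips with 3 to 60 N. Pads are 20 mm wide; open, the fingers measure 115 mm over their backs; the gripper's body (75 mm by 178 mm) begins 61 mm behind the grasp point.
Start: joints at [-1.157, 0.423, 1.63, -0, 1.089, -0.019], TCP at [0.262, -0.567, 0.405] pointing down, gripper open.
Joint ranges: [-3, 3], [-0.9, 2.11], [0.09, 2.58], [-1.31, 4.45], [0.11, 2.69], [-2.54, 2.54]. Speed limits (rad/s): [2.39, 2.39, 3.01, 3.14, 3.14, 3.14].

INTERFACE

Orientations are given as a unit quaternion [x, y, z, w].
In Python, from workcell import r gives the robot as it stands. The module is installed in compiled form; this text tells all that it offers.
- The arm moves only by the shell command python3 -m pendant 'ROWS' [FORCE]. ROWS is a JSON object of lists of equal length, an entry for each row: "travel": the shift along the tool's x, y, z in cm, a list of three; "rotation": the turn, a rotation vector about the tool's x, y, z in degrees, a list of three; "claw": the opening, from 0 (shut) to 1 (fully open). A call has 1 to 10 rows; each row shifts and turns the commanded pose from where the row before left it, along the tool's axes as they then stand; what a row does not reach is not made up. A row lasts 1/10 s, in which the tool goes at most 50 mm and 8.59 degrees, less where a joint would pass 70% of its speed; a pose out of reach is approached as far as the arm can. A call with a gripper value outside its range is refused whole. The fingers move at their own pace and stop on an object; FORCE is the grip in N (left out, the last holds). Time passes only in rows, so rows that do not move let the fingers close. It gives the time, the measured TCP pose, the force, the opening and the grip force at its end, in the units of the state.
- r.get_state(): the state, without advancing time (a new reading comes with each control period).
- r.snapshot(name): name is "scene" or "top"; returns the picture (480x640x3 uint8, red, green, blue); there is no depth.
- r.get_calibration(name): a dict with "vfov" (degrees; the focal length in pixels is half the picture's height over the tangent of half this angle, whatever the lens; pixels are square), "cx", "cy" (the principal point, pixels), "T" (4x4, takes a point from camera to world coordinates). Camera axes: x right, y down, z forward; pixel columns grow to the right and rows downward; lengths in m; the calibration is good to about 2 mm. A picture is of the moment at which its call begins. get_calibration takes no time and is no camera call.
- r.job_done(): hands the job in; it is judged then, once.
The state is a dict: "time_s": time; "qpos": joint angles; "qd": joint speeds; "tau": joint torques, N m; "position": TCP position; "orientation": TCP orientation; "wrist_force": force on the tool from outside, world axes, zero at the start; "torque": the same for the moment, N m; "opening": finger opening in m; "gripper_force": force on a finger pad.
Only numpy, scipy, OpenCV 4.12 (cv2) and the standard library are available. Lean on these libraries where they do the work, as an engineer would, in place of code of your own. Each camera call takes 0.05 s, during which the arm holds its last target. There are 200 camera calls.

## Working session

There is one attempt and no reset: what is moved stays moved. The work goes in short steps, Python scripts to look and compute and a shell command to move; the robot and the scene stay as the last step left them, time stands still between calls to the robot, and variables do not carry over. Pictures are saved under pics/ and viewed, at most 14 in all, crops included, and the job is handed in when it is done.

```bash
mkdir -p pics; python3 - <<'E'
from workcell import r
import cv2, numpy as np
for n in ("scene","top"):
    cv2.imwrite(f"pics/{n}0.png", r.snapshot(n)[:,:,::-1])
    c=r.get_calibration(n); print(n,c["vfov"],c["cx"],c["cy"],np.round(c["T"],4).tolist())
print(r.get_state())
E
```

```text
scene 53.72995945810775 324.8038376206339 241.4990774999445 [[0.7577, 0.4479, -0.4745, 1.0127], [0.6523, -0.5007, 0.569, -0.5433], [0.0173, -0.7407, -0.6716, 0.8227], [0.0, 0.0, 0.0, 1.0]]
top 50.44947651257421 314.11933678448094 241.4576214566542 [[0.0141, -0.9884, 0.1514, 0.2921], [-0.9998, -0.0162, -0.0127, 0.0926], [0.015, -0.1511, -0.9884, 1.1561], [0.0, 0.0, 0.0, 1.0]]
{'time_s': 0.1, 'qpos': array([-1.15699360e+00,  4.23750785e-01,  1.63057657e+00, -3.43286404e-06,
        1.08855897e+00, -1.89740450e-02]), 'qd': array([ 0.00124542, -0.00169122, -0.00258576, -0.00090401,  0.00116541,
       -0.00058193]), 'tau': array([ 3.01714463e-04, -5.45613527e+01, -2.74324375e+01,  6.46922830e-02,
        1.87946402e-02, -1.10299771e-05]), 'position': array([ 0.262064  , -0.5671454 ,  0.40400231]), 'orientation': array([ 9.76678868e-01,  2.14704378e-01, -1.28357380e-04, -6.33973550e-04]), 'wrist_force': array([ 0.43608624, -0.28161924, -0.35100333]), 'torque': array([ 0.00620889, -0.00625981, -0.01877029]), 'gripper_force': 0.0, 'opening': 0.08780996266549052}
```

View pics/scene0.png

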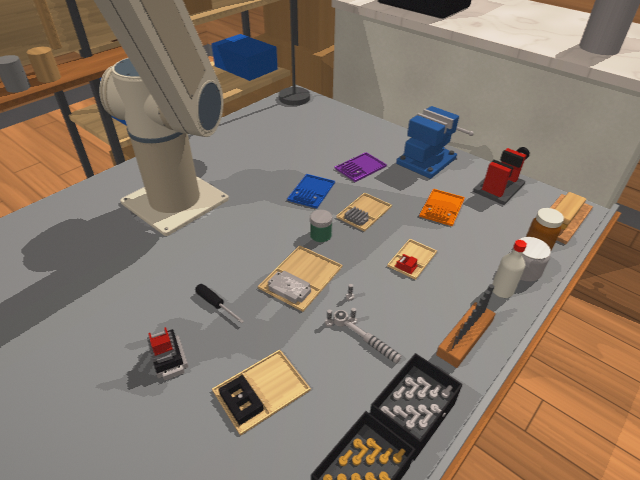

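View pics/top0.png

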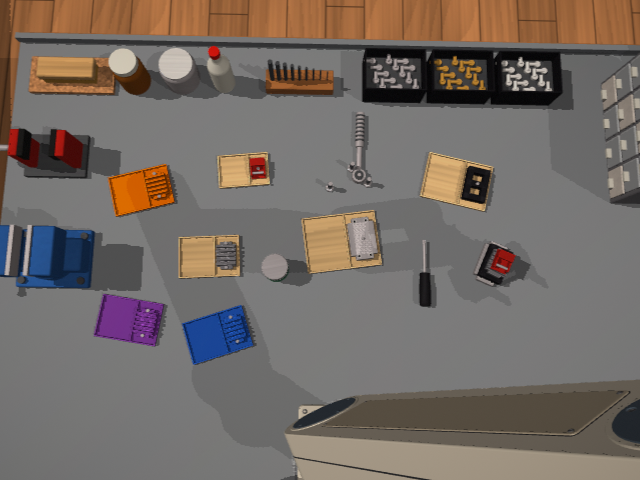

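The top view shows the pile at about (495,262). The trays are lift (243,170), cleat (210,257), riser (457,181) and plate (342,241), and the canister is at (275,267). In the scene view the pile is at about (165,350). I'll enlarge these next.

```bash
cat > mont.py <<'E'
import cv2, numpy as np
def mont(img,cs,out,w=88,h=100,s=3,cols=3):
    ts=[]
    for (x,y) in cs:
        x0,y0=int(x-w/2),int(y-h/2)
        t=cv2.resize(cv2.copyMakeBorder(img,100,100,100,100,cv2.BORDER_REPLICATE)[y0+100:y0+100+h,x0+100:x0+100+w],(w*s,h*s),interpolation=cv2.INTER_CUBIC)
        for k in range((-x0)%10,w,10):
            cv2.line(t,(k*s,0),(k*s,5 if (x0+k)%50 else 12),(255,255,0),1)
            if (x0+k)%20==0: cv2.putText(t,str(x0+k),(k*s-8,20),0,.33,(255,255,0),1)
        for k in range((-y0)%10,h,10):
            cv2.line(t,(0,k*s),(5,k*s),(255,255,0),1)
            if (y0+k)%20==0: cv2.putText(t,str(y0+k),(7,k*s+4),0,.33,(255,255,0),1)
        t[:, -1]=255; t[-1]=255; ts.append(t)
    while len(ts)%cols: ts.append(np.zeros_like(ts[0]))
    cv2.imwrite(out,np.vstack([np.hstack(ts[i:i+cols]) for i in range(0,len(ts),cols)]))
E
python3 - <<'E'
import cv2
from mont import mont
mont(cv2.imread("pics/top0.png"),[(495,262),(243,170),(210,257),(457,181),(342,241),(358,150)],"pics/mt.png")
mont(cv2.imread("pics/scene0.png"),[(165,352),(412,260),(363,212),(262,390),(300,277),(320,226)],"pics/ms.png",w=106,h=120,s=2.5 and 2)if 0 else mont(cv2.resize(cv2.imread("pics/scene0.png"),None,fx=1,fy=1),[(165,352),(412,260),(363,212),(242,400),(300,277),(285,380)],"pics/ms.png")
E
```

```text
(no output)
```

View pics/mt.png

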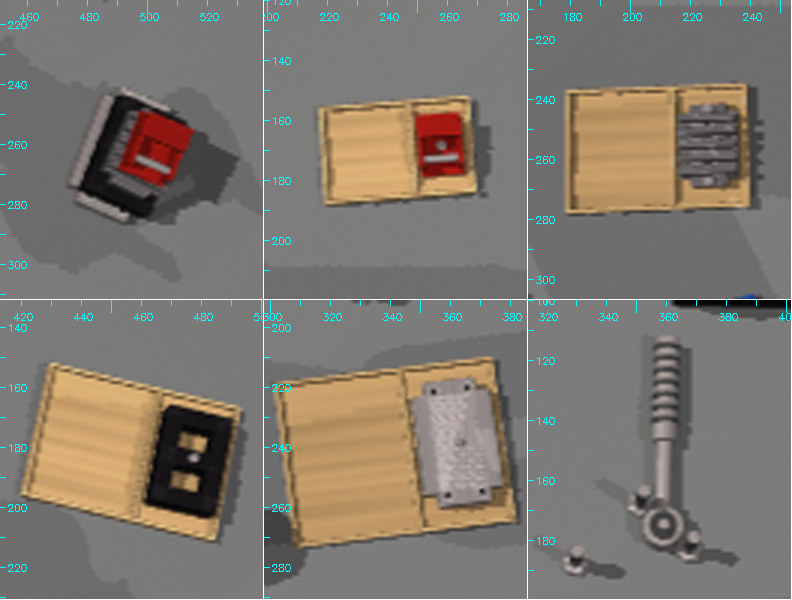

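View pics/ms.png

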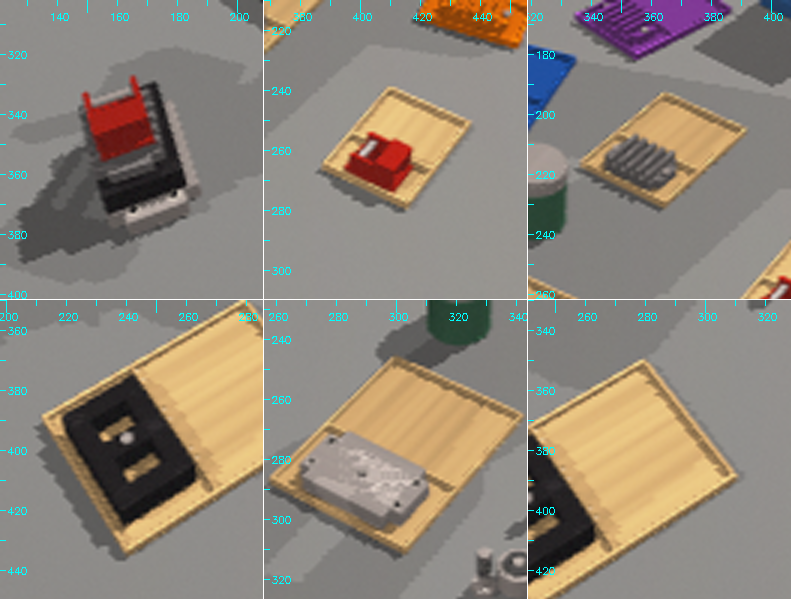

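Top view: the tray corners and the stack show clearly. The lift is at about (502,261), its white bar toward the image bottom like the sample, so both +x ends point up. Scene view: all the outer tray corners are readable. I'll triangulate the corners, fit the tray poses, and fit the lift's red silhouette in both views.

```bash
cat > geo.py <<'E'
import numpy as np, cv2
from scipy.optimize import least_squares, minimize
from workcell import r
C={n:r.get_calibration(n) for n in ("scene","top")}
def KW(n):
    c=C[n]; f=240/np.tan(np.radians(c["vfov"])/2)
    return np.array([[f,0,c["cx"]],[0,f,c["cy"]],[0,0,1]]), np.linalg.inv(np.array(c["T"]))
P={n:KW(n)[0]@KW(n)[1][:3] for n in C}
def proj(n,X):
    h=np.c_[np.asarray(X,float),np.ones(len(X))]@P[n].T
    return h[:,:2]/h[:,2:]
def tri(top,scene):
    h=cv2.triangulatePoints(P["top"],P["scene"],np.array(top,float).T,np.array(scene,float).T)
    return (h[:3]/h[3]).T
def place(p,L):  # p=x,y,z,yaw
    c,s=np.cos(p[3]),np.sin(p[3]); L=np.asarray(L,float)
    return np.c_[p[0]+c*L[:,0]-s*L[:,1],p[1]+s*L[:,0]+c*L[:,1],p[2]+L[:,2]]
def fit(L,obs,p0):  # obs: {view:[pixels or None]}
    def res(p):
        o=[]
        for n,px in obs.items():
            u=proj(n,place(p,L))
            o+=[u[i]-px[i] for i in range(len(px)) if px[i] is not None]
        return np.concatenate(o)
    s=least_squares(res,p0,loss="soft_l1"); return s.x, np.sqrt(np.mean(res(s.x)**2))
E
python3 - <<'E'
from geo import *
print(C["top"].keys())
T={ # order ++, +-, --, -+
"lift":((39,36,81),[(217,156),(267.7,152),(270,183.3),(219.3,188)],[(436.7,250.3),(416,279),(386.3,266.7),(410.3,239.7)]),
"cleat":((47,41,96),[(178.3,237),(238.3,235),(240,276),(179,278)],[(391.7,205),(364,231),(336.3,216.7),(364.7,193.3)]),
"riser":((55,45,108),[(430,152),(493.3,167),(484.7,211.3),(420,196)],[(310.7,388.3),(239.7,434),(212.7,389.3),(279.3,350.3)]),
"plate":((64,49,120),[(301.7,218),(374.3,210.3),(382.3,265),(309.3,273)],[(342.3,265),(303,311),(258,287.7),(299,246.3)])}
for k,((a,b,c),t,s) in T.items():
    X=tri(t,s); L=np.array([(a,b,8),(a,-c,8),(-a,-c,8),(-a,b,8)])/1000
    p,e=fit(L,{"top":t,"scene":s},[*X.mean(0)[:2],0,0])
    d=np.linalg.norm(X-np.roll(X,-1,0),axis=1)*1000
    print(k,np.round(p,4),"rms",round(e,2),"corner z mm",np.round(X[:,2]*1000,1),"sides",np.round(d,1))
    for n,px in (("top",t),("scene",s)): print("  ",n,np.round(proj(n,place(p,L))-px,1).tolist())
# lift silhouette
M={};B={"top":(470,235,530,290),"scene":(140,325,180,370)}
for n in B:
    im=cv2.imread(f"pics/{n}0.png").astype(int); m=((im[:,:,2]>1.8*im[:,:,1])&(im[:,:,2]>1.8*im[:,:,0])&(im[:,:,2]>50))
    x0,y0,x1,y1=B[n]; q=np.zeros(m.shape,bool); q[y0:y1,x0:x1]=m[y0:y1,x0:x1]
    ys,xs=np.where(q); h=cv2.convexHull(np.c_[xs,ys].astype(np.float32))[:,0]; M[n]=h
    print(n,q.sum(),xs.min(),xs.max(),ys.min(),ys.max())
L=np.array([(x,y,z) for x in(-23,23) for y in(-17,17) for z in(0,24)])/1000
def cost(p):
    c=0
    for n in M:
        u=cv2.convexHull(proj(n,place(p,L)).astype(np.float32))[:,0]
        i,_=cv2.intersectConvexConvex(u,M[n]); a,b=cv2.contourArea(u),cv2.contourArea(M[n]); c+=1-i/(a+b-i)
    return c
t=tri([(502,261)],[(160,342)])[0]
best=min((minimize(cost,[*t[:2],z,y],method="Nelder-Mead",options=dict(initial_simplex=np.array([[*t[:2],z,y]]*5)+np.vstack([np.zeros(4),np.diag([.01,.01,.01,.15])]),xatol=1e-5,fatol=1e-6,maxiter=2000)) for z in(.05,.06) for y in(-.6,-.4,-.2)),key=lambda s:s.fun)
print("lift",np.round(best.x,4),best.fun)
E
```

```text
dict_keys(['vfov', 'cx', 'cy', 'T'])
lift [ 0.6337  0.2682 -0.0038  0.1126] rms 0.86 corner z mm [7.4 4.4 1.9 3. ] sides [118.1  77.1 119.4  75.3]
   top [[-0.1, -0.5], [-1.0, -1.0], [-0.4, -0.2], [-0.1, -0.3]]
   scene [[-0.9, 1.4], [-0.8, 0.3], [0.0, -0.9], [-2.2, 0.0]]
cleat [ 0.43    0.3449 -0.0049  0.0573] rms 0.74 corner z mm [5.6 1.  2.7 3.4] sides [136.4  93.2 137.2  92.7]
   top [[-0.2, -0.3], [-0.1, -0.7], [-0.9, -0.8], [-0.7, -0.2]]
   scene [[-1.0, 0.9], [-0.4, -0.3], [-1.2, 0.0], [-1.6, 0.1]]
riser [ 0.6239 -0.2203 -0.001  -0.2213] rms 1.05 corner z mm [8.5 8.4 7.  5.3] sides [152.2 108.4 151.6 109.2]
   top [[-1.5, -0.8], [-1.1, -0.9], [-1.1, -0.6], [-0.9, -0.6]]
   scene [[-1.1, 0.4], [-1.1, 0.7], [-2.4, -0.1], [-0.8, -0.9]]
plate [ 0.4664  0.051  -0.0022  0.1414] rms 0.98 corner z mm [8.7 4.6 2.9 6.2] sides [168.3 127.6 166.5 127.4]
   top [[-0.6, -0.3], [-0.6, -1.4], [-0.5, -1.5], [-1.2, -0.2]]
   scene [[-1.1, 0.9], [-1.4, 0.2], [-1.9, -0.3], [-0.9, -0.2]]
top 380 490 515 249 273
scene 373 148 172 327 355
lift [ 0.4246 -0.3272  0.0543 -0.3686] 0.31802025667596734
```

```bash
cat > plan.py <<'E'
import numpy as np
from scipy.spatial.transform import Rotation as R
from workcell import r
def plan(x,y,z,yaw):
    s=r.get_state(); p=s["position"]; M=R.from_quat(s["orientation"]).as_matrix()
    a=np.arctan2(M[1,0],M[0,0]); d=(yaw-a+np.pi/2)%np.pi-np.pi/2   # half turn alike
    if abs(yaw-a)<1.6: d=yaw-a
    w=np.array([x,y,z])-p; t=a+d
    print("t %.1f"%s["time_s"],"rotz deg %.2f"%-np.degrees(d),"then tool cm x %.2f y %.2f z %.2f"%(100*(w[0]*np.cos(t)+w[1]*np.sin(t)),100*(w[0]*np.sin(t)-w[1]*np.cos(t)),-100*w[2]),
     "| tilt",np.round(M[:2,2],4),"q1,q6",np.round(s["qpos"][[0,5]],2),"open",round(s["opening"],4),"F",np.round(s["wrist_force"],1),"grip",round(s["gripper_force"],1))
E
python3 - <<'E'
from geo import *; from plan import plan
T={
"lift":((39,36,81),[(217,156),(267.7,152),(270,183.3),(219.3,188)],[(436.7,250.3),(416,279),(386.3,266.7),(410.3,239.7)]),
"cleat":((47,41,96),[(178.3,237),(238.3,235),(240,276),(179,278)],[(391.7,205),(364,231),(336.3,216.7),(364.7,193.3)]),
"riser":((55,45,108),[(430,152),(493.3,167),(484.7,211.3),(420,196)],[(310.7,388.3),(239.7,434),(212.7,389.3),(279.3,350.3)]),
"plate":((64,49,120),[(301.7,218),(374.3,210.3),(382.3,265),(309.3,273)],[(342.3,265),(303,311),(258,287.7),(299,246.3)])}
for k,((a,b,c),t,s) in T.items():
    L=np.array([(a,b,8),(a,-c,8),(-a,-c,8),(-a,b,8)])/1000; t=np.array(t)-.33; s=np.array(s)-.33
    f=lambda q:np.concatenate([(proj(n,place([q[0],q[1],0,q[2]],L))-px).ravel() for n,px in(("top",t),("scene",s))])
    o=least_squares(f,[.5,0,0]); print(k,np.round(o.x,4),round(np.sqrt(np.mean(o.fun**2)),2),"bias",np.round(o.fun.reshape(2,4,2).mean(1),2).tolist())
plan(.4246,-.3272,.30,-.3686)
E
```

```text
lift [0.6338 0.2677 0.1081] 0.77 bias [[-0.04, -0.66], [-0.56, -0.45]]
cleat [0.4306 0.3439 0.0556] 0.68 bias [[-0.08, -0.66], [-0.68, -0.62]]
riser [ 0.6242 -0.2199 -0.2226] 0.8 bias [[-0.84, -0.62], [-0.82, 0.03]]
plate [0.4666 0.0513 0.1412] 0.79 bias [[-0.47, -0.73], [-0.87, -0.2]]
t 0.1 rotz deg 45.92 then tool cm x 6.52 y -28.24 z 10.40 | tilt [-0.0005  0.0012] q1,q6 [-1.16 -0.02] open 0.0878 F [ 0.4 -0.3 -0.4] grip 0.0
```

```bash
python3 -m pendant '{"travel":[[0,0,1],[0,0,1],[0,0,1],[0,0,1],[0,0,1],[0,0,1]],"rotation":[[0,0,7.65],[0,0,7.65],[0,0,7.65],[0,0,7.65],[0,0,7.65],[0,0,7.65]],"claw":[1,1,1,1,1,1]}' 15
python3 -m pendant '{"travel":[[0.65,-2.82,0.44],[0.65,-2.82,0.44],[0.65,-2.82,0.44],[0.65,-2.82,0.44],[0.65,-2.82,0.44],[0.65,-2.82,0.44],[0.65,-2.82,0.44],[0.65,-2.82,0.44],[0.65,-2.82,0.44],[0.65,-2.82,0.44]],"rotation":[[0,0,0],[0,0,0],[0,0,0],[0,0,0],[0,0,0],[0,0,0],[0,0,0],[0,0,0],[0,0,0],[0,0,0]],"claw":[1,1,1,1,1,1,1,1,1,1]}'
python3 -c "
from plan import plan
plan(.4246,-.3272,.244,-.3686)"
```

```text
time_s: 0.7
position: [0.2621, -0.5672, 0.3438]
orientation: [0.983, -0.186, -0.0, -0.0]
wrist_force: [-0.9, 0.2, -0.9]
opening: 0.088
gripper_force: 0.0
time_s: 1.7
position: [0.4247, -0.3266, 0.3003]
orientation: [0.983, -0.183, -0.0, -0.0]
wrist_force: [1.5, 0.6, -0.4]
opening: 0.0882
gripper_force: 0.0
t 1.7 rotz deg 0.01 then tool cm x 0.01 y 0.07 z 5.63 | tilt [-0.0004  0.0004] q1,q6 [-0.68  1.26] open 0.0882 F [ 1.5  0.6 -0.4] grip 0.0
```

```bash
python3 -m pendant '{"travel":[[0,0.05,1.5],[0,0,1.5],[0,0,1.3],[0,0,1.3],[0,0,0],[0,0,0],[0,0,0],[0,0,0],[0,0,0],[0,0,0]],"rotation":[[0,0,0],[0,0,0],[0,0,0],[0,0,0],[0,0,0],[0,0,0],[0,0,0],[0,0,0],[0,0,0],[0,0,0]],"claw":[1,1,1,1,0.6,0.5,0.45,0.42,0.36,0.3]}' 15
python3 -m pendant '{"travel":[[0,0,0],[0,0,0],[0,0,0]],"rotation":[[0,0,0],[0,0,0],[0,0,0]],"claw":[0.3,0.3,0.3]}' 20
python3 - <<'E'
from plan import plan
plan(.4246,-.3272,.244,-.3686)
from workcell import r
import cv2
from mont import mont
for n,c in (("top",(495,262)),("scene",(165,345))):
    im=r.snapshot(n)[:,:,::-1].copy(); cv2.imwrite(f"pics/g1_{n}.png",im); mont(im,[c],f"pics/g1c_{n}.png",w=130,h=120,s=3,cols=1)
import numpy as np
cv2.imwrite("pics/g1.png",np.hstack([cv2.imread("pics/g1c_top.png"),cv2.imread("pics/g1c_scene.png")]))
E
```

```text
time_s: 2.7
position: [0.4242, -0.3282, 0.245]
orientation: [0.983, -0.183, 0.0, 0.0]
wrist_force: [-0.6, -0.2, 0.4]
opening: 0.0434
gripper_force: 0.0
time_s: 3.0
position: [0.4242, -0.3282, 0.2449]
orientation: [0.983, -0.183, 0.0, 0.0]
wrist_force: [-0.4, 0.7, 3.4]
opening: 0.0341
gripper_force: 19.9
t 3.0 rotz deg 0.02 then tool cm x 0.00 y -0.11 z 0.09 | tilt [ 0.0002 -0.0002] q1,q6 [-0.68  1.26] open 0.0341 F [-0.4  0.7  3.4] grip 19.9
```

View pics/g1.png

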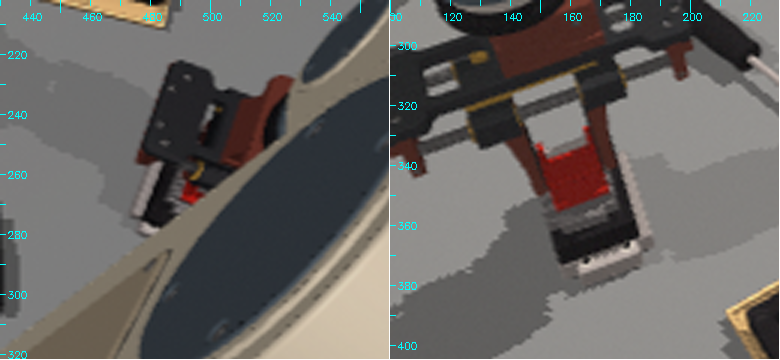

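The scene view shows both fingers on the lift's cheeks at about (150,345) and (185,340), and the stack below is undisturbed. The opening of 34.1 mm matches the lift's width. I'll lift it straight up.

```bash
python3 -m pendant '{"travel":[[0,0,-0.3],[0,0,-0.6],[0,0,-1],[0,0,-1.5],[0,0,-2],[0,0,-1.5]],"rotation":[[0,0,0],[0,0,0],[0,0,0],[0,0,0],[0,0,0],[0,0,0]],"claw":[0.3,0.3,0.3,0.3,0.3,0.3]}' 25
python3 -c "
from plan import plan
plan(.6338,.2677,.240,.1081)"
```

```text
time_s: 3.7
position: [0.4243, -0.3282, 0.3154]
orientation: [0.983, -0.183, 0.0, 0.0]
wrist_force: [0.0, -0.4, -0.3]
opening: 0.0338
gripper_force: 24.9
t 3.7 rotz deg -27.30 then tool cm x 27.26 y -56.98 z 7.54 | tilt [ 0.0009 -0.0007] q1,q6 [-0.68  1.26] open 0.0338 F [ 0.  -0.4 -0.3] grip 24.9
```

```bash
python3 -m pendant '{"travel":[[0,0,0],[0,0,0],[0,0,0],[0,0,0],[0,0,0]],"rotation":[[0,0,-5.46],[0,0,-5.46],[0,0,-5.46],[0,0,-5.46],[0,0,-5.46]],"claw":[0.3,0.3,0.3,0.3,0.3]}'
python3 -m pendant '{"travel":[[0.4,-0.84,0],[0.8,-1.68,0],[1.2,-2.51,0],[1.6,-3.35,0],[1.6,-3.35,0],[1.6,-3.35,0],[1.6,-3.35,0],[1.6,-3.35,0],[1.6,-3.35,0],[1.6,-3.35,0]],"rotation":[[0,0,0],[0,0,0],[0,0,0],[0,0,0],[0,0,0],[0,0,0],[0,0,0],[0,0,0],[0,0,0],[0,0,0]],"claw":[0.3,0.3,0.3,0.3,0.3,0.3,0.3,0.3,0.3,0.3]}'
python3 -m pendant '{"travel":[[1.6,-3.35,0],[1.6,-3.35,0],[1.6,-3.35,0],[1.6,-3.35,0],[1.6,-3.35,0],[1.6,-3.35,0],[1.6,-3.35,0],[1.2,-2.51,0],[0.8,-1.68,0],[0.4,-0.84,0]],"rotation":[[0,0,0],[0,0,0],[0,0,0],[0,0,0],[0,0,0],[0,0,0],[0,0,0],[0,0,0],[0,0,0],[0,0,0]],"claw":[0.3,0.3,0.3,0.3,0.3,0.3,0.3,0.3,0.3,0.3]}'
python3 -c "
from plan import plan
plan(.6338,.2677,.194,.1081)"
```

```text
time_s: 4.2
position: [0.4241, -0.3281, 0.3145]
orientation: [0.998, 0.056, 0.0, 0.0]
wrist_force: [0.0, -0.4, -0.9]
opening: 0.034
gripper_force: 24.9
time_s: 5.2
position: [0.5287, -0.0282, 0.3142]
orientation: [0.999, 0.053, 0.0, -0.0]
wrist_force: [0.8, -0.0, -0.4]
opening: 0.0341
gripper_force: 24.9
time_s: 6.2
position: [0.6329, 0.2697, 0.3139]
orientation: [0.999, 0.054, 0.0, -0.0]
wrist_force: [0.4, 1.1, -0.9]
opening: 0.0338
gripper_force: 24.9
t 6.2 rotz deg -0.03 then tool cm x 0.07 y 0.21 z 11.99 | tilt [0.0003 0.0004] q1,q6 [0.39 1.85] open 0.0338 F [ 0.4  1.1 -0.9] grip 24.9
```

```bash
python3 -m pendant '{"travel":[[0.03,0.08,1],[0.03,0.08,2],[0,0,2],[0,0,2],[0,0,2],[0,0,1],[0,0,0.7],[0,0,0]],"rotation":[[0,0,0],[0,0,0],[0,0,0],[0,0,0],[0,0,0],[0,0,0],[0,0,0],[0,0,0]],"claw":[0.3,0.3,0.3,0.3,0.3,0.3,0.3,0.3]}'
python3 - <<'E'
from plan import plan
plan(.6338,.2677,.194,.1081)
from workcell import r
import cv2
from mont import mont
import numpy as np
for n,c in (("top",(243,170)),("scene",(412,250))):
    im=r.snapshot(n)[:,:,::-1].copy(); mont(im,[c],f"pics/c_{n}.png",w=130,h=120,s=3,cols=1)
cv2.imwrite("pics/p1.png",np.hstack([cv2.imread("pics/c_top.png"),cv2.imread("pics/c_scene.png")]))
E
```

```text
time_s: 7.0
position: [0.6335, 0.2654, 0.2059]
orientation: [0.999, 0.054, -0.001, 0.0]
wrist_force: [-0.3, 0.3, -0.8]
opening: 0.0338
gripper_force: 24.9
t 7.0 rotz deg -0.04 then tool cm x 0.05 y -0.22 z 1.19 | tilt [-0.0014 -0.0006] q1,q6 [0.38 1.84] open 0.0338 F [-0.3  0.3 -0.8] grip 24.9
```

View pics/p1.png

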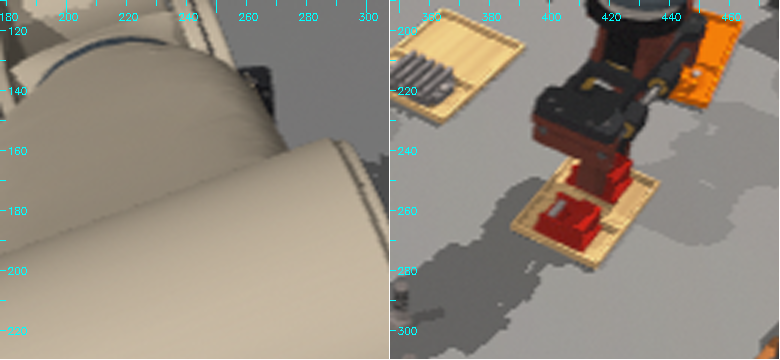

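The scene view shows the lift held over the empty bay, with its step toward +x like the sample's. The top view is hidden by the arm. Next I set it down.

```bash
python3 -m pendant '{"travel":[[0,-0.2,0],[0,0,0.5],[0,0,0.4],[0,0,0.2],[0,0,0.1],[0,0,0],[0,0,0]],"rotation":[[0,0,0],[0,0,0],[0,0,0],[0,0,0],[0,0,0],[0,0,0],[0,0,0]],"claw":[0.3,0.3,0.3,0.3,0.3,0.3,0.3]}'
python3 -c "
from plan import plan
plan(.6338,.2677,.194,.1081)"
```

```text
time_s: 7.8
position: [0.6336, 0.268, 0.1947]
orientation: [0.999, 0.054, -0.0, -0.0]
wrist_force: [-0.0, -0.5, -1.1]
opening: 0.0341
gripper_force: 24.9
t 7.8 rotz deg 0.00 then tool cm x 0.01 y 0.03 z 0.07 | tilt [-0.  0.] q1,q6 [0.38 1.85] open 0.0341 F [-0.  -0.5 -1.1] grip 24.9
```

```bash
python3 -m pendant '{"travel":[[0,0,0.07],[0,0,0]],"rotation":[[0,0,0],[0,0,0]],"claw":[0.3,0.3]}'; python3 -m pendant '{"travel":[[0,0,0.07],[0,0,0]],"rotation":[[0,0,0],[0,0,0]],"claw":[0.3,0.3]}'
```

```text
time_s: 8.0
position: [0.6336, 0.268, 0.194]
orientation: [0.999, 0.054, 0.0, -0.0]
wrist_force: [-0.6, -0.5, -0.9]
opening: 0.0337
gripper_force: 24.9
time_s: 8.2
position: [0.6337, 0.268, 0.1939]
orientation: [0.999, 0.054, 0.0, -0.0]
wrist_force: [-1.6, -1.3, 4.3]
opening: 0.0339
gripper_force: 24.9
```

Contact at the expected height (+4.3 N). I'll release slightly and retreat.

```bash
python3 -m pendant '{"travel":[[0,0,0],[0,0,0],[0,0,-0.4],[0,0,-1],[0,0,-2],[0,0,-3],[0,0,-3],[0,0,-3]],"rotation":[[0,0,0],[0,0,0],[0,0,0],[0,0,0],[0,0,0],[0,0,0],[0,0,0],[0,0,0]],"claw":[0.48,0.48,0.48,0.48,0.48,0.7,1,1]}'
python3 -c "
from plan import plan
plan(.45,-.10,.32,-.3686)"
```

```text
time_s: 9.0
position: [0.6336, 0.268, 0.3192]
orientation: [0.999, 0.054, 0.0, -0.0]
wrist_force: [0.2, 1.3, -0.0]
opening: 0.0623
gripper_force: 0.0
t 9.0 rotz deg 27.32 then tool cm x -3.87 y 40.94 z -0.08 | tilt [0.0005 0.0002] q1,q6 [0.38 1.85] open 0.0623 F [ 0.2  1.3 -0. ] grip 0.0
```

```bash
python3 -m pendant '{"travel":[[0,0,0],[0,0,0],[0,0,0],[0,0,0]],"rotation":[[0,0,6.83],[0,0,6.83],[0,0,6.83],[0,0,6.83]],"claw":[1,1,1,1]}'
python3 -m pendant '{"travel":[[-0.4,4.1,0],[-0.4,4.1,0],[-0.4,4.1,0],[-0.4,4.1,0],[-0.4,4.1,0],[-0.4,4.1,0],[-0.4,4.1,0],[-0.4,4.1,0],[-0.4,4.1,0],[-0.4,4.1,0]],"rotation":[[0,0,0],[0,0,0],[0,0,0],[0,0,0],[0,0,0],[0,0,0],[0,0,0],[0,0,0],[0,0,0],[0,0,0]],"claw":[1,1,1,1,1,1,1,1,1,1]}'
python3 - <<'E'
from workcell import r
import cv2
from mont import mont
import numpy as np
for n,cs in (("top",[(495,262),(243,170)]),("scene",[(165,352),(412,250)])):
    im=r.snapshot(n)[:,:,::-1].copy(); cv2.imwrite(f"pics/l2_{n}.png",im); mont(im,cs,f"pics/c_{n}.png",w=76,h=56,s=5,cols=2)
cv2.imwrite("pics/l2.png",np.vstack([cv2.imread("pics/c_top.png"),cv2.imread("pics/c_scene.png")]))
E
```

```text
time_s: 9.4
position: [0.6336, 0.268, 0.3184]
orientation: [0.983, -0.186, 0.0, -0.0]
wrist_force: [-0.4, -0.3, -0.4]
opening: 0.0878
gripper_force: 0.0
time_s: 10.4
position: [0.4478, -0.1013, 0.3182]
orientation: [0.983, -0.183, 0.001, 0.0]
wrist_force: [0.3, -0.1, 0.3]
opening: 0.0877
gripper_force: 0.0
```

View pics/l2.png

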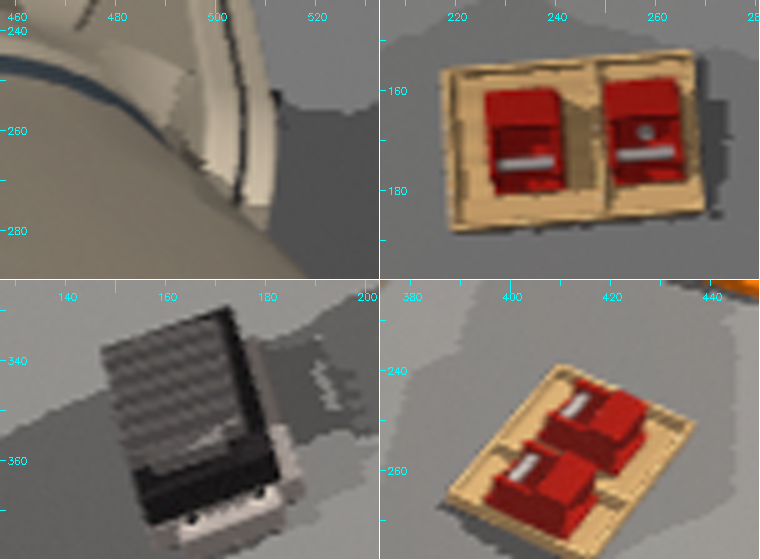

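The top and scene views both show the lift in its bay, parallel to the sample and upright. The elbow hides the pile in the top view, so I'll move aside for a look at the cleat.

```bash
python3 -m pendant '{"travel":[[-0.9,-4.2,0],[-0.9,-4.2,0],[-0.9,-4.2,0],[-0.9,-4.2,0],[-0.9,-4.2,0],[-0.9,-4.2,0],[-0.9,-4.2,0]],"rotation":[[0,0,0],[0,0,0],[0,0,0],[0,0,0],[0,0,0],[0,0,0],[0,0,0]],"claw":[1,1,1,1,1,1,1]}'
python3 - <<'E'
from workcell import r
import cv2
from mont import mont
import numpy as np
for n,cs in (("top",[(495,262)]),("scene",[(165,352)])):
    im=r.snapshot(n)[:,:,::-1].copy(); cv2.imwrite(f"pics/l3_{n}.png",im); mont(im,cs,f"pics/c_{n}.png",w=56,h=70,s=7,cols=1)
cv2.imwrite("pics/l3.png",np.hstack([cv2.imread("pics/c_top.png"),cv2.imread("pics/c_scene.png")]))
E
```

```text
time_s: 11.2
position: [0.4958, 0.1997, 0.3181]
orientation: [0.983, -0.183, 0.001, -0.0]
wrist_force: [0.2, 0.7, -0.6]
opening: 0.0878
gripper_force: 0.0
```

View pics/l3.png

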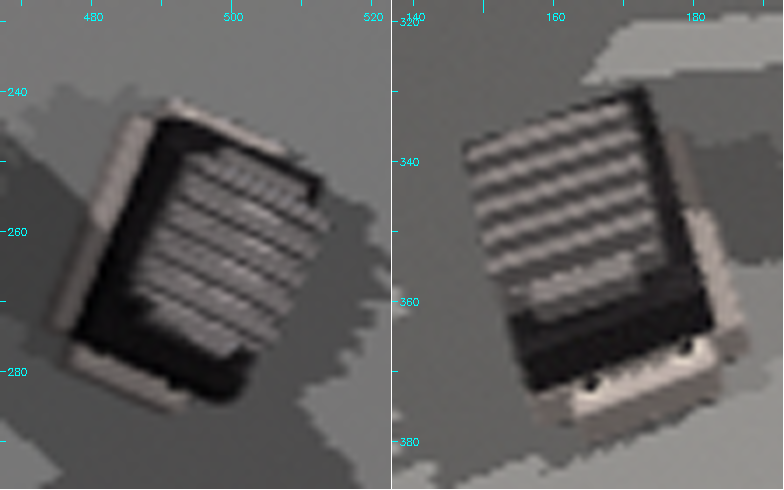

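The top view shows the bare cleat with five ridges (right ends about (513,258) to (506,276)) on the riser, with riser corners near (488.5,244), (476.5,274.5), (500.5,284) and (512.5,252.5). The scene view shows the ridge ends from about (148,339) on the left to (171,331) on the right. I'll fit these.

```bash
python3 - <<'E'
from geo import *; from plan import plan
px=lambda pts,x0,y0,ox=0:[((a-ox+.5)/7+x0-.5,(b+.5)/7+y0-.5) for a,b in pts]
t=lambda *p:px(p,467,227); s=lambda *p:px(p,137,317,392)
# riser: points with both
Lr=np.array([(39,26,20),(-39,26,20),(-39,-26,20),(39,-26,20),(39,-26,0),(39,26,0),(-39,26,20),(39,-26,20)])/1000
ob={"top":t((155,120),(70,335),(238,400),(322,180))+[None]*4,"scene":[None]*4+s((527,392),(714,330),(645,88),(507,318))}
print("riser",fit(Lr,ob,[.424,-.328,.016,-.37]))
Lp=np.array([(38,30,16),(-38,30,16)])/1000
ot=t((128,113),(55,330))
print("plate z fixed",least_squares(lambda q:(proj("top",place([q[0],q[1],0,q[2]],Lp))-ot).ravel(),[.424,-.328,-.37]).x)
sl=s((470,155),(476,184),(482,212),(486,240),(490,268)); sr=s((632,100),(640,128),(648,158),(655,190),(662,222))
tr=t((328,222),(272,345))
def f(q,z=None):
    x,y,z,a,pi=q; k=np.arange(-2,3)*pi
    A=place([x,y,z,a],np.c_[k,[-.022]*5,[.018]*5]); B=place([x,y,z,a],np.c_[k,[.022]*5,[.018]*5])
    return np.concatenate([(proj("scene",A)-sl).ravel(),(proj("scene",B)-sr).ravel(),2*(proj("top",A[[4,0]])-tr).ravel()])
o=least_squares(f,[.424,-.328,.036,-.37,.011],loss="soft_l1"); print("cleat",np.round(o.x,4),o.cost)
plan(.424,-.328,.245,o.x[3])
E
```

```text
riser (array([ 0.42076508, -0.32340013,  0.01628915, -0.42021801]), np.float64(1.4809863743912044))
plate z fixed [ 0.42423166 -0.3255399  -0.35351259]
cleat [ 0.4223 -0.3262  0.0347 -0.4588  0.0107] 8.59158662434116
t 11.3 rotz deg 5.44 then tool cm x 16.96 y 50.72 z 7.33 | tilt [0.0035 0.0022] q1,q6 [0.36 2.3 ] open 0.0876 F [ 1.1 -0.5  0.4] grip 0.0
```

```bash
python3 -m pendant '{"travel":[[0,0,0]],"rotation":[[0,0,3.8]],"claw":[1]}'; python3 -c "
from plan import plan
plan(.4223,-.3265,.29,-.43)"
```

```text
time_s: 11.4
position: [0.4956, 0.1987, 0.3177]
orientation: [0.977, -0.215, 0.0, -0.0]
wrist_force: [0.6, -0.1, 0.0]
opening: 0.0877
gripper_force: 0.0
t 11.4 rotz deg -0.15 then tool cm x 15.23 y 50.79 z 2.77 | tilt [0.0007 0.0003] q1,q6 [0.36 2.36] open 0.0877 F [ 0.6 -0.1  0. ] grip 0.0
```

```bash
python3 -m pendant '{"travel":[[1.09,3.63,0.2],[1.09,3.63,0.2],[1.09,3.63,0.2],[1.09,3.63,0.2],[1.09,3.63,0.2],[1.09,3.63,0.2],[1.09,3.63,0.2]],"rotation":[[0,0,0],[0,0,0],[0,0,0],[0,0,0],[0,0,0],[0,0,0],[0,0,0]],"claw":[1,1,1,1,1,1,1]}'
python3 -m pendant '{"travel":[[1.09,3.63,0.2],[1.09,3.63,0.2],[1.09,3.63,0.2],[1.09,3.63,0.2],[1.09,3.63,0.2],[1.09,3.63,0.2],[1.09,3.63,0.2],[0,0,0],[0,0,0]],"rotation":[[0,0,0],[0,0,0],[0,0,0],[0,0,0],[0,0,0],[0,0,0],[0,0,0],[0,0,0],[0,0,0]],"claw":[1,1,1,1,1,1,1,1,1]}'; python3 -c "
from plan import plan
plan(.4223,-.3265,.2245,-.43)"
```

```text
time_s: 12.1
position: [0.4573, -0.0672, 0.3038]
orientation: [0.976, -0.216, 0.0, -0.0]
wrist_force: [0.2, -0.3, 0.1]
opening: 0.0878
gripper_force: 0.0
time_s: 13.0
position: [0.4195, -0.3288, 0.2894]
orientation: [0.976, -0.217, -0.0, -0.0]
wrist_force: [0.2, 0.0, -1.0]
opening: 0.0882
gripper_force: 0.0
t 13.0 rotz deg -0.40 then tool cm x 0.17 y -0.32 z 6.49 | tilt [-0.      0.0002] q1,q6 [-0.69  1.32] open 0.0882 F [ 0.2  0.  -1. ] grip 0.0
```

```bash
python3 -m pendant '{"travel":[[0.17,-0.32,1.5],[0,0,1.7],[0,0,1.5],[0,0,1],[0,0,0.7],[0,0,0.1],[0,0,0],[0,0,0],[0,0,0],[0,0,0]],"rotation":[[0,0,-0.4],[0,0,0],[0,0,0],[0,0,0],[0,0,0],[0,0,0],[0,0,0],[0,0,0],[0,0,0],[0,0,0]],"claw":[1,1,1,1,1,1,0.65,0.6,0.55,0.5]}' 10
python3 -m pendant '{"travel":[[0,0,0],[0,0,0],[0,0,0],[0,0,0]],"rotation":[[0,0,0],[0,0,0],[0,0,0],[0,0,0]],"claw":[0.42,0.42,0.42,0.42]}' 15
python3 -m pendant '{"travel":[[0,0,0]],"rotation":[[0,0,0]],"claw":[0.4]}' 25
```

```text
time_s: 14.0
position: [0.4229, -0.3263, 0.2247]
orientation: [0.977, -0.212, 0.0, 0.0]
wrist_force: [0.2, 0.5, -1.1]
opening: 0.0591
gripper_force: 0.0
time_s: 14.4
position: [0.4229, -0.3262, 0.2245]
orientation: [0.977, -0.212, 0.0, 0.0]
wrist_force: [-1.0, 0.1, 2.6]
opening: 0.0436
gripper_force: 15.0
time_s: 14.5
position: [0.4229, -0.3262, 0.2244]
orientation: [0.977, -0.212, 0.0, 0.0]
wrist_force: [-0.0, -1.0, 3.9]
opening: 0.0438
gripper_force: 25.0
```

```bash
python3 -m pendant '{"travel":[[0,0,-0.3],[0,0,-0.6],[0,0,-1],[0,0,-2],[0,0,-2.5],[0,0,-1.5],[0,0,0],[0,0,0],[0,0,0]],"rotation":[[0,0,0],[0,0,0],[0,0,0],[0,0,0],[0,0,-4],[0,0,-6],[0,0,-6.5],[0,0,-6.5],[0,0,-4.6]],"claw":[0.4,0.4,0.4,0.4,0.4,0.4,0.4,0.4,0.4]}'
python3 -c "
from plan import plan
plan(.4306,.3439,.23,.0556)"
```

```text
time_s: 15.4
position: [0.4229, -0.3261, 0.3044]
orientation: [1.0, 0.029, 0.0, 0.0]
wrist_force: [1.1, -0.7, 0.8]
opening: 0.0432
gripper_force: 25.0
t 15.4 rotz deg 0.14 then tool cm x 4.49 y -66.85 z 7.44 | tilt [ 0.0009 -0.0007] q1,q6 [-0.68  0.83] open 0.0432 F [ 1.1 -0.7  0.8] grip 25.0
```

```bash
python3 -m pendant '{"travel":[[0.07,-0.98,0],[0.13,-1.97,0],[0.2,-2.95,0],[0.26,-3.93,0],[0.26,-3.93,0],[0.26,-3.93,0],[0.26,-3.93,0],[0.26,-3.93,0],[0.26,-3.93,0],[0.26,-3.93,0]],"rotation":[[0,0,0],[0,0,0],[0,0,0],[0,0,0],[0,0,0],[0,0,0],[0,0,0],[0,0,0],[0,0,0],[0,0,0]],"claw":[0.4,0.4,0.4,0.4,0.4,0.4,0.4,0.4,0.4,0.4]}'
python3 -m pendant '{"travel":[[0.26,-3.93,0],[0.26,-3.93,0],[0.26,-3.93,0],[0.26,-3.93,0],[0.26,-3.93,0],[0.26,-3.93,0],[0.26,-3.93,0],[0.2,-2.95,0],[0.13,-1.97,0],[0.07,-0.98,0]],"rotation":[[0,0,0],[0,0,0],[0,0,0],[0,0,0],[0,0,0],[0,0,0],[0,0,0],[0,0,0],[0,0,0],[0,0,0]],"claw":[0.4,0.4,0.4,0.4,0.4,0.4,0.4,0.4,0.4,0.4]}'
python3 -m pendant '{"travel":[[0,0,0],[0,0,1]],"rotation":[[0,0,0],[0,0,0]],"claw":[0.4,0.4]}'
python3 -c "
from plan import plan
plan(.4306,.3439,.1935,.0556)"
```

```text
time_s: 16.4
position: [0.4264, 0.0107, 0.3038]
orientation: [1.0, 0.026, 0.0, -0.0]
wrist_force: [0.8, 0.5, -0.5]
opening: 0.0438
gripper_force: 25.0
time_s: 17.4
position: [0.4308, 0.345, 0.3035]
orientation: [1.0, 0.027, 0.0, -0.0]
wrist_force: [0.6, -0.8, 0.1]
opening: 0.0434
gripper_force: 25.0
time_s: 17.6
position: [0.4315, 0.3429, 0.2939]
orientation: [1.0, 0.026, 0.001, -0.0]
wrist_force: [0.5, -0.2, -1.1]
opening: 0.0439
gripper_force: 25.0
t 17.6 rotz deg -0.15 then tool cm x -0.09 y -0.10 z 10.04 | tilt [0.0013 0.0007] q1,q6 [0.65 2.17] open 0.0439 F [ 0.5 -0.2 -1.1] grip 25.0
```

```bash
python3 -m pendant '{"travel":[[-0.05,-0.05,1.5],[0,-0.05,2.5],[0,0,2.5],[0,0,1.8],[0,0,0.8],[0,0,0.5],[0,0,0.2],[0,0,0],[0,0,0]],"rotation":[[0,0,0],[0,0,0],[0,0,0],[0,0,0],[0,0,0],[0,0,0],[0,0,0],[0,0,0],[0,0,0]],"claw":[0.4,0.4,0.4,0.4,0.4,0.4,0.4,0.4,0.4]}'
python3 -c "
from plan import plan
plan(.4306,.3439,.1914,.0556)"
```

```text
time_s: 18.5
position: [0.431, 0.3446, 0.196]
orientation: [1.0, 0.027, 0.001, -0.0]
wrist_force: [0.2, -0.3, -0.7]
opening: 0.0436
gripper_force: 25.0
t 18.5 rotz deg -0.11 then tool cm x -0.05 y 0.07 z 0.46 | tilt [0.001  0.0007] q1,q6 [0.65 2.17] open 0.0436 F [ 0.2 -0.3 -0.7] grip 25.0
```

```bash
python3 -m pendant '{"travel":[[0,0,0.2],[0,0,0.15],[0,0,0.05],[0,0,0]],"rotation":[[0,0,0],[0,0,0],[0,0,0],[0,0,0]],"claw":[0.4,0.4,0.4,0.4]}'
python3 -m pendant '{"travel":[[0,0,0.07],[0,0,0]],"rotation":[[0,0,0],[0,0,0]],"claw":[0.4,0.4]}'; python3 -m pendant '{"travel":[[0,0,0.05],[0,0,0]],"rotation":[[0,0,0],[0,0,0]],"claw":[0.4,0.4]}'
```

```text
time_s: 18.9
position: [0.4308, 0.3446, 0.1915]
orientation: [1.0, 0.027, 0.0, -0.0]
wrist_force: [-1.3, -0.8, 2.0]
opening: 0.044
gripper_force: 25.0
time_s: 19.1
position: [0.4308, 0.3445, 0.1915]
orientation: [1.0, 0.027, 0.0, -0.0]
wrist_force: [-2.1, -2.0, 10.6]
opening: 0.0442
gripper_force: 25.0
time_s: 19.3
position: [0.4308, 0.3446, 0.1914]
orientation: [1.0, 0.027, 0.0, -0.0]
wrist_force: [-4.2, -2.5, 16.2]
opening: 0.0436
gripper_force: 25.0
```

The cleat is seated at the expected height. I'll relax the pressure, release, rise and look.

```bash
python3 -m pendant '{"travel":[[0,0,-0.1],[0,0,0],[0,0,0],[0,0,-0.4],[0,0,-1],[0,0,-2.5],[0,0,-3],[0,0,-3],[0,0,-2]],"rotation":[[0,0,0],[0,0,0],[0,0,0],[0,0,0],[0,0,0],[0,0,0],[0,0,0],[0,0,0],[0,0,0]],"claw":[0.42,0.59,0.59,0.59,0.59,0.59,0.8,1,1]}'
python3 - <<'E'
from workcell import r
import cv2
from mont import mont
import numpy as np
for n,cs in (("top",[(492,265),(210,257)]),("scene",[(165,355),(363,212)])):
    im=r.snapshot(n)[:,:,::-1].copy(); cv2.imwrite(f"pics/l4_{n}.png",im); mont(im,cs,f"pics/c_{n}.png",w=66,h=50,s=6,cols=2)
cv2.imwrite("pics/l4.png",np.vstack([cv2.imread("pics/c_top.png"),cv2.imread("pics/c_scene.png")]))
E
```

```text
time_s: 20.2
position: [0.431, 0.3447, 0.3128]
orientation: [1.0, 0.027, 0.001, -0.001]
wrist_force: [0.1, 1.2, 0.5]
opening: 0.0721
gripper_force: 0.0
```

View pics/l4.png

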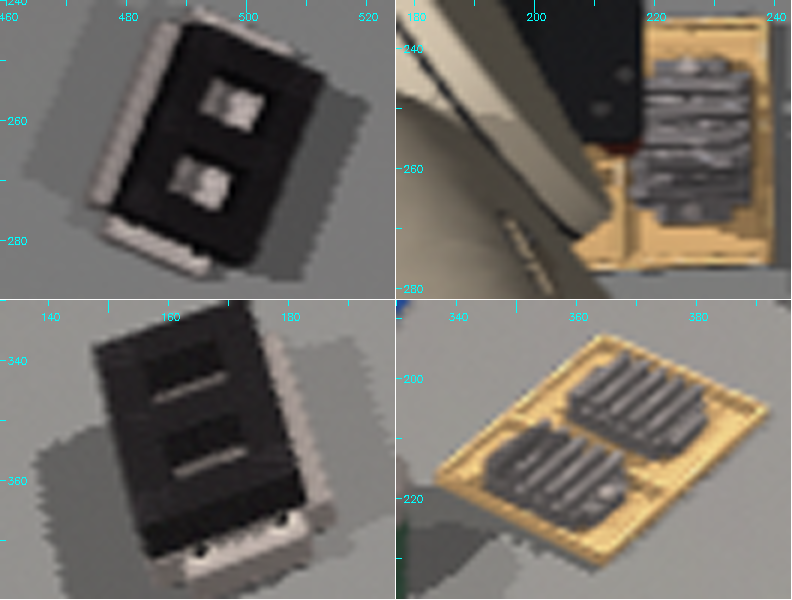

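The scene view shows the cleat in its bay, parallel to the sample. The top view shows the riser clear on the plate, with top corners near tile points (182,22), (323,75), (247,267) and (105,210). I'll fit the riser.

```bash
python3 - <<'E'
from geo import *; from plan import plan
px=lambda pts,x0,y0,oy=0:[((a+.5)/6+x0-.5,(b-oy+.5)/6+y0-.5) for a,b in pts]
Lr=np.array([(39,26,20),(39,-26,20),(-39,-26,20),(-39,26,20),(39,-26,0),(39,26,0)])/1000
t=px([(182,22),(323,75),(247,267),(105,210)],459,240)+[None]*2
s=[None,None]+px([(93,347),(247,302),(150,558),(306,508)],132,330,300)
print("tri -x corners",tri(t[2:4],s[2:4]))
for ob in ({"top":t,"scene":s},{"top":t}):
    f=lambda q:np.concatenate([(proj(n,place([q[0],q[1],.016,q[2]],Lr[[i for i in range(6) if p[i]]]))-[v for v in p if v]).ravel() for n,p in ob.items()])
    o=least_squares(f,[.424,-.328,-.37],loss="soft_l1"); print(np.round(o.x,4),np.round(o.fun,1))
print(fit(Lr,{"top":t,"scene":s},[.424,-.328,.016,-.37]))
plan(*o.x[:2],.28,o.x[2])
E
```

```text
tri -x corners [[ 0.37596461 -0.33225862  0.03520665]
 [ 0.39575476 -0.28389878  0.02906065]]
[ 0.4217 -0.3234 -0.4147] [ 1.2 -0.8 -0.7 -0.  -0.7 -0.2  1.1 -0.5 -0.7 -0.6 -0.2 -1.9 -0.4  0.6
  0.6 -0.8]
[ 0.4208 -0.3228 -0.3954] [ 0.6 -0.4 -1.2  0.  -0.6  0.1  1.1  0.2]
(array([ 0.42120447, -0.32340645,  0.01321312, -0.41469382]), np.float64(0.7165996069170353))
t 20.3 rotz deg 25.73 then tool cm x 24.73 y 62.05 z 3.36 | tilt [0.005  0.0038] q1,q6 [0.65 2.17] open 0.0803 F [-0.4  0.2  0.2] grip 0.0
```

```bash
python3 -m pendant '{"travel":[[-0.07,0.98,0],[-0.14,1.96,0],[-0.2,2.94,0],[-0.27,3.92,0],[-0.27,3.92,0],[-0.27,3.92,0],[-0.27,3.92,0],[-0.27,3.92,0],[-0.27,3.92,0],[-0.27,3.92,0]],"rotation":[[0,0,0],[0,0,0],[0,0,0],[0,0,0],[0,0,0],[0,0,0],[0,0,0],[0,0,0],[0,0,0],[0,0,0]],"claw":[1,1,1,1,1,1,1,1,1,1]}'
python3 -m pendant '{"travel":[[-0.27,3.92,0],[-0.27,3.92,0],[-0.27,3.92,0],[-0.27,3.92,0],[-0.27,3.92,0],[-0.27,3.92,0],[-0.27,3.92,0],[-0.2,2.94,0],[-0.14,1.96,0],[-0.07,0.98,0]],"rotation":[[0,0,0],[0,0,0],[0,0,0],[0,0,0],[0,0,0],[0,0,0],[0,0,0],[0,0,0],[0,0,0],[0,0,0]],"claw":[1,1,1,1,1,1,1,1,1,1]}'
python3 -m pendant '{"travel":[[0,0,1],[0,0,1],[0,0,1],[0,0,0]],"rotation":[[0,0,8],[0,0,8],[0,0,8],[0,0,2]],"claw":[1,1,1,1]}'
python3 -m pendant '{"travel":[[0,0,0]],"rotation":[[0,0,0]],"claw":[1]}'
python3 -c "
from plan import plan
plan(.4213,-.3232,.2045,-.40)"
```

```text
time_s: 21.3
position: [0.4239, 0.0081, 0.3089]
orientation: [1.0, 0.027, -0.002, 0.0]
wrist_force: [1.6, -0.1, -0.6]
opening: 0.0877
gripper_force: 0.0
time_s: 22.3
position: [0.4188, -0.3251, 0.3087]
orientation: [1.0, 0.026, -0.001, -0.001]
wrist_force: [-1.1, 0.5, 0.3]
opening: 0.0881
gripper_force: 0.0
time_s: 22.7
position: [0.419, -0.3225, 0.2779]
orientation: [0.98, -0.201, -0.002, -0.001]
wrist_force: [-1.2, -0.2, 0.0]
opening: 0.088
gripper_force: 0.0
time_s: 22.8
position: [0.4195, -0.3227, 0.2789]
orientation: [0.98, -0.199, -0.001, -0.001]
wrist_force: [-0.0, -0.7, 0.1]
opening: 0.0879
gripper_force: 0.0
t 22.8 rotz deg -0.00 then tool cm x 0.19 y -0.03 z 7.44 | tilt [-0.0025  0.002 ] q1,q6 [-0.68  1.29] open 0.0879 F [-0.  -0.7  0.1] grip 0.0
```

```bash
python3 -m pendant '{"travel":[[0.19,0,1.5],[0,0,2],[0,0,1.8],[0,0,1.2],[0,0,0.7],[0,0,0.2],[0,0,0],[0,0,0],[0,0,0],[0,0,0]],"rotation":[[0,0,0],[0,0,0],[0,0,0],[0,0,0],[0,0,0],[0,0,0],[0,0,0],[0,0,0],[0,0,0],[0,0,0]],"claw":[1,1,1,1,1,1,0.75,0.7,0.65,0.6]}' 10
python3 -m pendant '{"travel":[[0,0,0],[0,0,0],[0,0,0],[0,0,0]],"rotation":[[0,0,0],[0,0,0],[0,0,0],[0,0,0]],"claw":[0.5,0.5,0.5,0.5]}' 15
python3 -m pendant '{"travel":[[0,0,0]],"rotation":[[0,0,0]],"claw":[0.5]}' 25
python3 -c "
from plan import plan
plan(.4213,-.3232,.2045,-.40)"
```

```text
time_s: 23.8
position: [0.4225, -0.3243, 0.2066]
orientation: [0.98, -0.199, 0.0, 0.0]
wrist_force: [-0.4, 0.2, -0.8]
opening: 0.0589
gripper_force: 0.0
time_s: 24.2
position: [0.4225, -0.3243, 0.2065]
orientation: [0.98, -0.199, 0.0, 0.0]
wrist_force: [-1.7, 0.2, 5.2]
opening: 0.0517
gripper_force: 15.0
time_s: 24.3
position: [0.4225, -0.3243, 0.2065]
orientation: [0.98, -0.199, 0.0, 0.0]
wrist_force: [-0.8, -0.1, 6.0]
opening: 0.0517
gripper_force: 25.0
t 24.3 rotz deg 0.00 then tool cm x -0.15 y -0.05 z 0.20 | tilt [ 0.0005 -0.0004] q1,q6 [-0.68  1.29] open 0.0517 F [-0.8 -0.1  6. ] grip 25.0
```

```bash
python3 -m pendant '{"travel":[[0,0,-0.3],[0,0,-0.6],[0,0,-1],[0,0,-2],[0,0,-2],[0,0,-1],[0,0,0]],"rotation":[[0,0,0],[0,0,0],[0,0,0],[0,0,-3],[0,0,-4],[0,0,-3.2],[0,0,0]],"claw":[0.5,0.5,0.5,0.5,0.5,0.5,0.5]}'
python3 -c "
from plan import plan
plan(.6242,-.2199,.1935,-.2226)"
```

```text
time_s: 25.0
position: [0.4228, -0.3245, 0.2771]
orientation: [0.994, -0.111, 0.001, 0.001]
wrist_force: [-0.0, 0.2, -0.0]
opening: 0.0514
gripper_force: 25.0
t 25.0 rotz deg 0.06 then tool cm x 17.33 y -14.65 z 8.36 | tilt [ 0.0027 -0.0022] q1,q6 [-0.68  1.12] open 0.0514 F [-0.   0.2 -0. ] grip 25.0
```

```bash
python3 -m pendant '{"travel":[[0.82,-0.7,0],[1.65,-1.4,0],[2.48,-2.09,0],[2.48,-2.09,0],[2.48,-2.09,0],[2.48,-2.09,0],[2.48,-2.09,0],[1.65,-1.4,0],[0.82,-0.7,0],[0,0,0]],"rotation":[[0,0,0],[0,0,0],[0,0,0],[0,0,0],[0,0,0],[0,0,0],[0,0,0],[0,0,0],[0,0,0],[0,0,0]],"claw":[0.5,0.5,0.5,0.5,0.5,0.5,0.5,0.5,0.5,0.5]}'
python3 -m pendant '{"travel":[[0,0,1],[0,0,2],[0,0,2],[0,0,1.5],[0,0,0.8],[0,0,0.4],[0,0,0.1],[0,0,0],[0,0,0]],"rotation":[[0,0,0],[0,0,0],[0,0,0],[0,0,0],[0,0,0],[0,0,0],[0,0,0],[0,0,0],[0,0,0]],"claw":[0.5,0.5,0.5,0.5,0.5,0.5,0.5,0.5,0.5]}'
python3 -c "
from plan import plan
plan(.6242,-.2199,.1935,-.2226)"
```

```text
time_s: 26.0
position: [0.6246, -0.2183, 0.2741]
orientation: [0.994, -0.11, -0.0, -0.0]
wrist_force: [0.0, -0.8, -0.8]
opening: 0.052
gripper_force: 25.0
time_s: 26.9
position: [0.6241, -0.2196, 0.1979]
orientation: [0.994, -0.111, 0.001, 0.0]
wrist_force: [-0.4, -0.4, -1.1]
opening: 0.0517
gripper_force: 25.0
t 26.9 rotz deg 0.03 then tool cm x 0.02 y 0.03 z 0.44 | tilt [ 0.0013 -0.0004] q1,q6 [-0.36  1.44] open 0.0517 F [-0.4 -0.4 -1.1] grip 25.0
```

```bash
python3 -m pendant '{"travel":[[0,0,0.2],[0,0,0.15],[0,0,0.05],[0,0,0]],"rotation":[[0,0,0],[0,0,0],[0,0,0],[0,0,0]],"claw":[0.5,0.5,0.5,0.5]}'
python3 -m pendant '{"travel":[[0,0,0.07],[0,0,0]],"rotation":[[0,0,0],[0,0,0]],"claw":[0.5,0.5]}'
```

```text
time_s: 27.3
position: [0.6239, -0.2194, 0.1935]
orientation: [0.994, -0.111, 0.0, 0.0]
wrist_force: [-0.8, -0.8, 3.6]
opening: 0.0519
gripper_force: 25.0
time_s: 27.5
position: [0.6239, -0.2195, 0.1935]
orientation: [0.994, -0.111, 0.0, 0.0]
wrist_force: [-3.5, 1.6, 10.4]
opening: 0.0518
gripper_force: 25.0
```

```bash
python3 -m pendant '{"travel":[[0,0,-0.07],[0,0,0],[0,0,0],[0,0,-0.4],[0,0,-1],[0,0,-2.5],[0,0,-3],[0,0,-3],[0,0,-1]],"rotation":[[0,0,0],[0,0,0],[0,0,0],[0,0,0],[0,0,0],[0,0,0],[0,0,0],[0,0,0],[0,0,0]],"claw":[0.52,0.66,0.66,0.66,0.66,0.66,0.8,1,1]}'
python3 -c "
from plan import plan
plan(.52,.2,.3,-.2226)"
```

```text
time_s: 28.4
position: [0.6248, -0.2198, 0.3061]
orientation: [0.994, -0.111, 0.003, 0.001]
wrist_force: [0.5, 0.0, 0.4]
opening: 0.0781
gripper_force: 0.0
t 28.4 rotz deg 0.03 then tool cm x -19.49 y -38.64 z 0.61 | tilt [ 0.0054 -0.002 ] q1,q6 [-0.36  1.44] open 0.0781 F [0.5 0.  0.4] grip 0.0
```

```bash
python3 -m pendant '{"travel":[[-1,-2,0],[-2,-4,0],[-2,-4,0],[-2,-4,0],[-2,-4,0],[-2,-4,0],[-2,-4,0],[-2,-4,0],[-2,-4,0],[-2,-4,0]],"rotation":[[0,0,0],[0,0,0],[0,0,0],[0,0,0],[0,0,0],[0,0,0],[0,0,0],[0,0,0],[0,0,0],[0,0,0]],"claw":[1,1,1,1,1,1,1,1,1,1]}'
python3 - <<'E'
from workcell import r
import cv2
from mont import mont
import numpy as np
for n,cs in (("top",[(492,265),(457,182)]),("scene",[(165,360),(262,392)])):
    im=r.snapshot(n)[:,:,::-1].copy(); cv2.imwrite(f"pics/l5_{n}.png",im); mont(im,cs,f"pics/c_{n}.png",w=100,h=74,s=4,cols=2) if 0 else mont(im,cs,f"pics/c_{n}.png",w=79,h=58,s=5,cols=2)
cv2.imwrite("pics/l5.png",np.vstack([cv2.imread("pics/c_top.png"),cv2.imread("pics/c_scene.png")]))
E
```

```text
time_s: 29.4
position: [0.5198, 0.1952, 0.3007]
orientation: [0.994, -0.111, -0.001, 0.001]
wrist_force: [0.6, -0.7, 0.2]
opening: 0.0877
gripper_force: 0.0
```

View pics/l5.png

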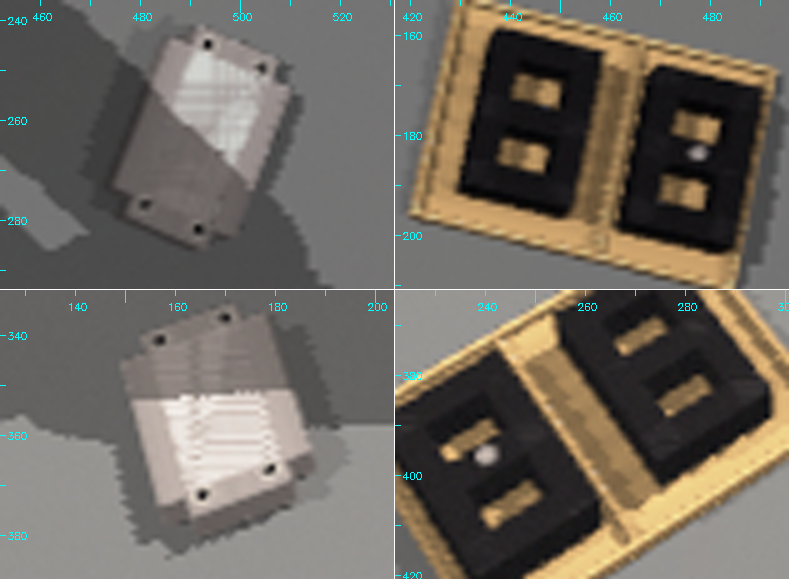

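The riser sits square in its bay beside the sample. The plate is clear in both views: top tile corners near (162,38), (290,92), (235,235), (113,187), and scene tile corners near (120,358), (270,312), (308,445), (160,502). I'll fit the plate.

```bash
python3 - <<'E'
from geo import *; from plan import plan
px=lambda pts,x0,y0,oy=0:[((a+.5)/5+x0-.5,(b-oy+.5)/5+y0-.5) for a,b in pts]
L=np.array([(38,30,16),(38,-30,16),(-38,-30,16),(-38,30,16)])/1000
t=px([(162,38),(290,92),(235,235),(113,187)],452,236)
s=px([(308,445),(160,502),(120,358),(270,312)],125,331,290)
X=tri(t,s); print(np.round(X,4).tolist(), np.linalg.norm(X-np.roll(X,-1,0),axis=1))
for ob in ({"top":t,"scene":s},{"top":t}):
    f=lambda q:np.concatenate([(proj(n,place([q[0],q[1],0,q[2]],L))-p).ravel() for n,p in ob.items()])
    o=least_squares(f,[.424,-.328,-.37],loss="soft_l1"); print(np.round(o.x,4),np.round(o.fun,1))
plan(.4213,-.3232,.27,-.2226)
E
```

```text
[[0.4689, -0.3087, 0.0159], [0.4462, -0.3638, 0.0173], [0.3803, -0.3357, 0.0199], [0.4024, -0.2817, 0.0157]] [0.05968864 0.07165285 0.05842902 0.07182246]
[ 0.4241 -0.322  -0.3967] [ 0.2 -0.8 -0.7 -1.1 -1.4  1.1 -1.8 -0.   0.5  0.6 -0.9  0.9 -0.8  0.1
 -1.3 -1.2]
[ 0.4238 -0.3242 -0.3749] [ 0.7 -0.5 -0.1 -1.3  0.   1.1 -0.6  0.5]
t 29.5 rotz deg 0.34 then tool cm x 1.93 y 52.95 z 3.07 | tilt [-0.0026  0.0001] q1,q6 [0.34 2.13] open 0.0881 F [ 0.5 -0.5 -0.1] grip 0.0
```

```bash
python3 -m pendant '{"travel":[[0.04,0.91,0],[0.08,1.82,0],[0.11,2.74,0],[0.15,3.65,0],[0.15,3.65,0],[0.15,3.65,0],[0.15,3.65,0],[0.15,3.65,0],[0.15,3.65,0],[0.15,3.65,0]],"rotation":[[0,0,0],[0,0,0],[0,0,0],[0,0,0],[0,0,0],[0,0,0],[0,0,0],[0,0,0],[0,0,0],[0,0,0]],"claw":[1,1,1,1,1,1,1,1,1,1]}'
python3 -m pendant '{"travel":[[0.15,3.65,0],[0.15,3.65,0],[0.15,3.65,0],[0.15,3.65,0],[0.15,3.65,0],[0.1,2.4,0],[0.05,1.2,0],[0,0,1],[0,0,1],[0,0,0]],"rotation":[[0,0,0],[0,0,0],[0,0,0],[0,0,0],[0,0,0],[0,0,0],[0,0,0],[0,0,5],[0,0,4.5],[0,0,0]],"claw":[1,1,1,1,1,1,1,1,1,1]}'
python3 -c "
from plan import plan
plan(.424,-.323,.188,-.385)"
```

```text
time_s: 30.5
position: [0.4641, -0.116, 0.3018]
orientation: [0.994, -0.112, -0.0, 0.0]
wrist_force: [-0.1, 0.2, -0.3]
opening: 0.0875
gripper_force: 0.0
time_s: 31.5
position: [0.4251, -0.3276, 0.2808]
orientation: [0.981, -0.194, -0.002, -0.001]
wrist_force: [0.9, 0.1, -0.4]
opening: 0.0879
gripper_force: 0.0
t 31.5 rotz deg -0.31 then tool cm x -0.27 y -0.39 z 9.28 | tilt [-0.0027  0.0021] q1,q6 [-0.68  1.28] open 0.0879 F [ 0.9  0.1 -0.4] grip 0.0
```

```bash
python3 -m pendant '{"travel":[[-0.2,-0.25,1.5],[0,0,2.5],[0,0,2.2],[0,0,1.5],[0,0,0.8],[0,0,0.5],[0,0,0],[0,0,0],[0,0,0]],"rotation":[[0,0,-0.3],[0,0,0],[0,0,0],[0,0,0],[0,0,0],[0,0,0],[0,0,0],[0,0,0],[0,0,0]],"claw":[1,1,1,1,1,1,1,0.85,0.8]}' 10
python3 -c "
from plan import plan
plan(.424,-.323,.188,-.385)"
```

```text
time_s: 32.4
position: [0.4263, -0.3246, 0.1928]
orientation: [0.982, -0.19, 0.001, 0.0]
wrist_force: [0.4, 0.6, 0.4]
opening: 0.0754
gripper_force: 0.0
t 32.4 rotz deg 0.14 then tool cm x -0.27 y -0.06 z 0.48 | tilt [ 0.001  -0.0008] q1,q6 [-0.67  1.28] open 0.0754 F [0.4 0.6 0.4] grip 0.0
```

```bash
python3 -m pendant '{"travel":[[-0.25,0,0.3],[0,0,0.2],[0,0,0],[0,0,0],[0,0,0],[0,0,0],[0,0,0]],"rotation":[[0,0,0],[0,0,0],[0,0,0],[0,0,0],[0,0,0],[0,0,0],[0,0,0]],"claw":[0.8,0.8,0.75,0.7,0.62,0.6,0.6]}' 15
python3 -m pendant '{"travel":[[0,0,0],[0,0,0]],"rotation":[[0,0,0],[0,0,0]],"claw":[0.58,0.58]}' 40
python3 -c "
from plan import plan
plan(.424,-.323,.188,-.385)"
```

```text
time_s: 33.1
position: [0.4237, -0.3235, 0.1871]
orientation: [0.982, -0.19, 0.0, 0.0]
wrist_force: [-0.0, -0.5, 0.8]
opening: 0.0599
gripper_force: 14.9
time_s: 33.3
position: [0.4237, -0.3235, 0.1871]
orientation: [0.982, -0.19, 0.0, 0.0]
wrist_force: [-0.5, -0.4, -0.8]
opening: 0.0597
gripper_force: 39.9
t 33.3 rotz deg 0.13 then tool cm x 0.01 y -0.05 z -0.09 | tilt [ 0. -0.] q1,q6 [-0.67  1.28] open 0.0597 F [-0.5 -0.4 -0.8] grip 39.9
```

```bash
python3 -m pendant '{"travel":[[0,0,0],[0,0,-0.2],[0,0,0],[0,0,0],[0,0,0],[0,0,0]],"rotation":[[0,0,0],[0,0,0],[0,0,0],[0,0,0],[0,0,0],[0,0,0]],"claw":[0.74,0.74,0.7,0.62,0.6,0.6]}' 15
python3 -m pendant '{"travel":[[0,0,0],[0,0,0]],"rotation":[[0,0,0],[0,0,0]],"claw":[0.58,0.58]}' 40
python3 -m pendant '{"travel":[[0,0,-0.3],[0,0,-0.6],[0,0,-1],[0,0,-2],[0,0,-2],[0,0,-2],[0,0,-1]],"rotation":[[0,0,0],[0,0,0],[0,0,0],[0,0,0],[0,0,0],[0,0,0],[0,0,0]],"claw":[0.58,0.58,0.58,0.58,0.58,0.58,0.58]}'
python3 -c "
from plan import plan
plan(.4666,.0513,.1925,.1412)"
```

```text
time_s: 33.9
position: [0.4238, -0.3235, 0.1893]
orientation: [0.982, -0.19, 0.0, 0.0]
wrist_force: [-0.3, 0.1, 3.3]
opening: 0.06
gripper_force: 14.9
time_s: 34.1
position: [0.4238, -0.3235, 0.1893]
orientation: [0.982, -0.19, 0.0, 0.0]
wrist_force: [-0.5, 1.5, 4.9]
opening: 0.0596
gripper_force: 39.9
time_s: 34.8
position: [0.424, -0.3237, 0.2802]
orientation: [0.982, -0.19, 0.001, 0.001]
wrist_force: [0.2, 0.0, -1.7]
opening: 0.0596
gripper_force: 39.9
t 34.8 rotz deg -30.01 then tool cm x 9.50 y -36.53 z 8.77 | tilt [ 0.002  -0.0016] q1,q6 [-0.67  1.28] open 0.0596 F [ 0.2  0.  -1.7] grip 39.9
```

```bash
python3 -m pendant '{"travel":[[0,0,0],[0,0,0],[0,0,0],[0,0,0],[0,0,0]],"rotation":[[0,0,-6],[0,0,-6],[0,0,-6],[0,0,-6],[0,0,-6]],"claw":[0.58,0.58,0.58,0.58,0.58]}'
python3 -m pendant '{"travel":[[0.29,-1.1,0],[0.58,-2.2,0],[0.86,-3.32,0],[0.86,-3.32,0],[0.86,-3.32,0],[0.86,-3.32,0],[0.86,-3.32,0],[0.86,-3.32,0],[0.86,-3.32,0],[0.86,-3.32,0]],"rotation":[[0,0,0],[0,0,0],[0,0,0],[0,0,0],[0,0,0],[0,0,0],[0,0,0],[0,0,0],[0,0,0],[0,0,0]],"claw":[0.58,0.58,0.58,0.58,0.58,0.58,0.58,0.58,0.58,0.58]}'
python3 -m pendant '{"travel":[[0.86,-3.32,0],[0.58,-2.2,0],[0.29,-1.1,0],[0,0,0],[0,0,1],[0,0,2],[0,0,2],[0,0,0],[0,0,0]],"rotation":[[0,0,0],[0,0,0],[0,0,0],[0,0,0],[0,0,0],[0,0,0],[0,0,0],[0,0,0],[0,0,0]],"claw":[0.58,0.58,0.58,0.58,0.58,0.58,0.58,0.58,0.58]}'
python3 -c "
from plan import plan
plan(.4666,.0513,.1925,.1412)"
```

```text
time_s: 35.3
position: [0.4235, -0.3233, 0.2781]
orientation: [0.997, 0.073, -0.0, -0.0]
wrist_force: [-0.9, -0.3, -2.5]
opening: 0.0595
gripper_force: 39.9
time_s: 36.3
position: [0.458, -0.015, 0.2782]
orientation: [0.998, 0.069, -0.0, -0.0]
wrist_force: [0.7, 0.3, -2.1]
opening: 0.0595
gripper_force: 39.9
time_s: 37.2
position: [0.466, 0.0501, 0.2276]
orientation: [0.998, 0.07, -0.001, 0.0]
wrist_force: [0.7, -0.7, -1.3]
opening: 0.0594
gripper_force: 39.9
t 37.2 rotz deg -0.11 then tool cm x 0.07 y -0.11 z 3.51 | tilt [-0.0018 -0.0002] q1,q6 [0.08 1.51] open 0.0594 F [ 0.7 -0.7 -1.3] grip 39.9
```

```bash
python3 -m pendant '{"travel":[[0.04,-0.1,1],[0,0,1.2],[0,0,0.7],[0,0,0.2],[0,0,0],[0,0,0]],"rotation":[[0,0,0],[0,0,0],[0,0,0],[0,0,0],[0,0,0],[0,0,0]],"claw":[0.58,0.58,0.58,0.58,0.58,0.58]}'
python3 -m pendant '{"travel":[[0,0,0.15],[0,0,0.1],[0,0,0]],"rotation":[[0,0,0],[0,0,0],[0,0,0]],"claw":[0.58,0.58,0.58]}'
python3 -m pendant '{"travel":[[0,0,0.1],[0,0,0]],"rotation":[[0,0,0],[0,0,0]],"claw":[0.58,0.58]}'
python3 -c "
from plan import plan
plan(.4666,.0513,.1923,.1412)"
```

```text
time_s: 37.8
position: [0.4667, 0.0522, 0.1971]
orientation: [0.998, 0.071, 0.0, 0.0]
wrist_force: [0.8, -0.5, -2.4]
opening: 0.0598
gripper_force: 39.9
time_s: 38.1
position: [0.4666, 0.0521, 0.1946]
orientation: [0.998, 0.07, 0.0, 0.0]
wrist_force: [0.5, -0.3, -2.6]
opening: 0.0592
gripper_force: 39.9
time_s: 38.3
position: [0.4666, 0.0521, 0.1936]
orientation: [0.998, 0.07, -0.0, -0.0]
wrist_force: [0.3, 0.5, -1.9]
opening: 0.0593
gripper_force: 39.9
t 38.3 rotz deg -0.01 then tool cm x -0.01 y 0.08 z 0.13 | tilt [-0.  0.] q1,q6 [0.09 1.52] open 0.0593 F [ 0.3  0.5 -1.9] grip 39.9
```

```bash
python3 -m pendant '{"travel":[[0,0,0.1],[0,0,0]],"rotation":[[0,0,0],[0,0,0]],"claw":[0.58,0.58]}'
python3 -m pendant '{"travel":[[0,0,0.08],[0,0,0]],"rotation":[[0,0,0],[0,0,0]],"claw":[0.58,0.58]}'
```

```text
time_s: 38.5
position: [0.4665, 0.0521, 0.1925]
orientation: [0.998, 0.07, -0.0, -0.0]
wrist_force: [0.1, 0.9, -1.3]
opening: 0.0595
gripper_force: 39.9
time_s: 38.7
position: [0.4666, 0.0521, 0.1922]
orientation: [0.998, 0.07, -0.0, -0.0]
wrist_force: [-2.4, -0.5, 6.8]
opening: 0.0596
gripper_force: 39.9
```

```bash
python3 -m pendant '{"travel":[[0,0,-0.06],[0,0,0],[0,0,0],[0,0,-0.4],[0,0,-1],[0,0,-2.5],[0,0,-3],[0,0,-3],[0,0,-3]],"rotation":[[0,0,0],[0,0,0],[0,0,0],[0,0,0],[0,0,0],[0,0,0],[0,0,0],[0,0,0],[0,0,0]],"claw":[0.7,0.75,0.75,0.75,0.75,0.75,0.8,0.9,0.9]}' 20
python3 -m pendant '{"travel":[[-0.5,2,0],[-1.2,4.4,0],[-1.2,4.4,0],[-1.2,4.4,0],[-1.2,4.4,0],[-1.2,4.4,0],[-1.2,4.4,0],[-1.2,4.4,0],[-1.2,4.4,0],[-1.2,4.4,0]],"rotation":[[0,0,0],[0,0,0],[0,0,0],[0,0,0],[0,0,0],[0,0,0],[0,0,0],[0,0,0],[0,0,0],[0,0,0]],"claw":[0.9,0.9,0.9,0.9,0.9,0.9,0.9,0.9,0.9,0.9]}'
python3 -m pendant '{"travel":[[-0.5,3,0],[-0.5,3,0],[-0.5,3,0],[-0.5,2,0],[0,0,0],[0,0,0]],"rotation":[[0,0,0],[0,0,0],[0,0,0],[0,0,0],[0,0,0],[0,0,0]],"claw":[0.9,0.9,0.9,0.9,0.9,0.9]}'
python3 - <<'E'
from workcell import r
import cv2, numpy as np
a=r.snapshot("top")[:,:,::-1]; b=r.snapshot("scene")[:,:,::-1]
cv2.imwrite("pics/end.png",np.vstack([cv2.resize(a[140:290,160:510],(700,300),interpolation=cv2.INTER_CUBIC),cv2.resize(b[180:440,190:450],(300,300),interpolation=cv2.INTER_CUBIC).copy() if 0 else cv2.resize(b[180:330,240:590],(700,300),interpolation=cv2.INTER_CUBIC)]))
E
```

```text
time_s: 39.6
position: [0.4663, 0.0521, 0.3233]
orientation: [0.998, 0.07, 0.0, -0.0]
wrist_force: [0.7, -0.1, -0.0]
opening: 0.0788
gripper_force: 0.0
time_s: 40.6
position: [0.4124, -0.3775, 0.3223]
orientation: [0.998, 0.07, 0.0, 0.0]
wrist_force: [1.0, 0.4, -0.0]
opening: 0.0787
gripper_force: 0.0
time_s: 41.2
position: [0.4085, -0.4871, 0.3216]
orientation: [0.998, 0.07, -0.0, -0.0]
wrist_force: [-0.4, 0.5, 0.5]
opening: 0.0793
gripper_force: 0.0
```

View pics/end.png

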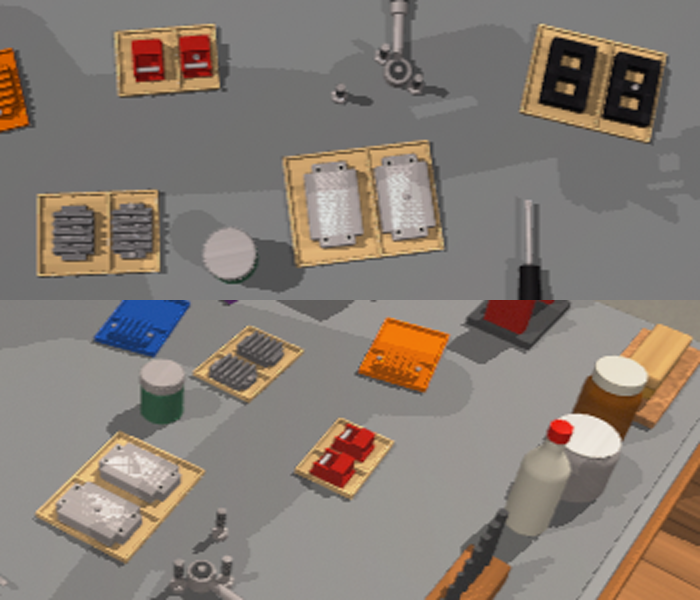

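All four pieces lie flat in their bays beside their samples. The canister and the ratchet are where they were.

```bash
python3 -c "
from workcell import r
print(r.job_done())"
```

```text
the job is handed in; nothing more can be done
None
```

The heel lift, toe cleat, riser block and base plate were taken down in that order and set flat in their matching bays, aligned with their samples. The final pictures show the ratchet and canister unmoved, and the job was handed in at about 41 s of the 112 s allowed.

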